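Lay up a two-ply rosette blank in the curing rack

TASK

Lay up the blank in the curing rack: set the dark walnut disc down flat in the middle of the round steel plate on the lower tray, then set the light maple disc squarely centred on top of it, placing each one down rather than dropping it. Then close the rack: lift the upper tray by its red handle and stand its four posts in the four blue corner sockets of the lower tray, fully home and level, keeping the stack centred. Leave everything else on the bench where it is.

Things in the scene. Friction and masses are not known exactly. Their poses are not given: they have to be found in the camera images.
- lower_tray: Lower tray, fixed, on either side: pale square board 168 x 168 x 12 mm with a central round steel plate 76 mm across, 5 mm thick, and blue square corner sockets centred at x, y = +-65 mm: floor at z = 12 mm (the board's top), bore 16 mm square up to z = 30 mm, then flaring to 28 mm square at the top, z = 42 mm. Origin: centre of the board's underside, on the bench; z up, x and y along the sides.
- plate_center (a point): Centre of the top face of the steel plate on the lower tray, 17 mm above the bench.
- upper_tray: Upper tray, loose, about 0.4 kg, standing on four 12 mm round aluminium posts with chamfered feet at x, y = +-65 mm: open pale wooden frame 146 mm square, z = 65 to 77 mm, with a middle bar and a red handle above its centre of mass. Origin: centre, level with the feet; z up. Seated, it is 12 mm above the lower tray's origin; any quarter turn fits.
- tray_handle (a point): Middle of the upper tray's handle: a round horizontal red bar 14 mm in diameter, about 80 mm long, running along the upper tray's y, so pinch it across (along the upper tray's x). 115 mm above the feet, 38 mm above the frame's top.
- dark_disc: Dark brown walnut disc, 60 mm across, 12 mm thick, about 26 g, lying flat on the bench. Origin: centre of its underside; z up.
- light_disc: Pale maple disc, 60 mm across, 12 mm thick, about 26 g, lying flat on the bench. Origin: centre of its underside; z up.
- wax_tin: Round wax tin with green lid, 64 mm across, 24 mm high, standing among the discs; leave alone. Origin: centre of its underside.
- cup_a: Blue ceramic cup, 78 mm across the rim, 95 mm high; leave alone. Origin: centre of its underside.
- cup_b: A second blue cup like cup_a; leave alone. Origin: centre of its underside.
- glue_bottle: White bottle with orange cap, 52 mm across, 140 mm high; leave alone. Origin: centre of its underside.
- string_carton: Flat black carton 100 x 100 x 30 mm; leave alone. Origin: centre of its underside.
- screwdriver: Screwdriver with yellow handle lying at the left side of the bench; leave alone. Origin: on its underside.
- pliers: Pliers with red grips, about 175 mm long, 12 mm high, lying at the right side of the bench; leave alone. Origin: under the pivot.
- sanding_block: Cork sanding block 100 x 60 x 28 mm at the left side; leave alone. Origin: centre of its underside.
Mind the look-alikes: they are no part of the job. There is more than one size of the dark_disc; the job needs the larger.

How it is judged:
By the outcome, as a careful person would: the job done as asked, in the order asked, and still so for the second after the job is handed in, with the robot touching nothing.
It also fails if it takes over 72 s, if anything falls off the work surface, if the arm or the gripper's body presses on something with over 40 N, if the wrist force passes 120 N, or if a joint passes its speed limit or range.

ROBOT

A 6-joint arm with a two-finger parallel gripper is mounted at the origin on the work surface. World frame = base frame: x ahead of the robot, y to its left, z up, the work surface at z = 0. Lengths are in m, angles in rad, forces in N, time in s.
With the tool pointing down it reaches from about 0.35 to 0.975 m from the base axis. Payload 7.1 kg.
Tool frame: the origin (TCP) lies at the very end of the fingers, on their centre line; the grasp point (between the pads) lies 19 mm behind it; z points along the fingers, y is the direction in which the jaws open and shut (so a half turn about z gives the same grasp; the last joint's range is limited). The gripper opens to 88 mm and grips with 3 to 60 N. Pads are 20 mm wide; open, the fingers measure 115 mm over their backs; the gripper's body (75 mm by 178 mm) begins 61 mm behind the grasp point.
Start: joints at [1.301, 0.423, 1.63, -0, 1.089, -0.019], TCP at [0.155, 0.605, 0.223] pointing down, gripper open.
Joint ranges: [-3, 3], [-0.9, 2.11], [0.09, 2.58], [-1.31, 4.45], [0.11, 2.69], [-2.54, 2.54]. Speed limits (rad/s): [2.39, 2.39, 3.01, 3.14, 3.14, 3.14].

INTERFACE

Orientations are given as a 3x3 rotation matrix whose columns are the frame's x, y, z axes.
In Python, from plant import ctrl gives the robot as it stands.
- The arm moves only by the tool step_arm, never from a script. Its argument "deltas" is a list of rows, each an object with "twist": the turn, a rotation vector about the world's x, y, z in degrees, a list of three; "xyz": the shift along the world's x, y, z in m, a list of three; "hand": the closure, from 0 (fully open) to 1 (shut). A call has 1 to 10 rows; each row is the pose to reach, as a shift and turn from the pose measured when the call began; what a row does not reach only later rows make up. A row lasts 1/10 s, in which the tool goes at most 50 mm and 8.59 degrees, less where a joint would pass 70% of its speed; a pose out of reach is approached as far as the arm can. A call with a gripper value outside its range is refused whole. The fingers move at their own pace and stop on an object; the grip force is fixed at half the most. Time passes only in rows, so rows that repeat a pose let the fingers close. It gives the time, the measured TCP pose, the force and the opening at its end, in the units of the state.
- ctrl.read_state(): the state, without advancing time (a new reading comes with each control period).
- ctrl.camera(name): name is "scene" or "top"; returns a dict with "color" (400x640x3 uint8, blue, green, red), "fx", "fy", "cx", "cy" (pixels), "R" (3x3) and "t" (3): a world point X has camera coordinates R X + t. Camera axes: x right, y down, z forward; pixel columns grow to the right and rows downward; lengths in m; the calibration is good to about 2 mm. A picture is of the moment at which its call begins. There is no depth.
- ctrl.close_job(): hands the job in, once; it reports no verdict.
The state is a dict: "time": time; "qpos": joint angles; "qvel": joint speeds; "tau": joint torques, N m; "position": TCP position; "eef_rot": TCP orientation; "ft_force": force on the tool from outside, world axes, zero at the start; "wrist_torque": the same for the moment, N m; "opening": finger opening in m.
Only numpy, scipy, OpenCV 4.12 (cv2) and the standard library are available. Lean on these libraries where they do the work, as an engineer would, in place of code of your own. Each camera call takes 0.05 s, during which the arm holds its last target.

## Working session

There is one attempt and no reset: what is moved stays moved. The work goes in short steps, Python scripts to look and compute and a tool call to move; the robot and the scene stay as the last step left them, time stands still between calls to the robot, and variables do not carry over. Pictures are saved under pics/ and viewed, and the job is handed in when it is done.

Besides the shell and the picture viewer there is one more tool, called after ">>>" as name(argument=value, ...), one argument or row to a line, values as JSON. step_arm: Moves the arm, as the interface text tells. Its arguments: {"type":"object","properties":{"deltas":{"type":"array"}},"required":["deltas"]}

```bash
ls; mkdir -p pics; python3 - <<'E'
from plant import ctrl
import cv2,numpy as np
s=ctrl.read_state()
for k,v in s.items(): print(k,np.round(v,4).tolist())
for n in("scene","top"):
    c=ctrl.camera(n); cv2.imwrite(f"pics/{n}0.png",c["color"]); print(n,c["fx"],c["fy"],c["cx"],c["cy"],np.round(c["R"],4).tolist(),np.round(c["t"],4).tolist())
E
```

```text
pics
time 0.0
qpos [1.301, 0.4238, 1.6307, -0.0, 1.0886, -0.019]
qvel [0.0007, 0.0004, -0.0005, -0.001, -0.0, -0.0008]
tau [-0.0005, -54.4637, -27.3662, 0.0642, 0.0229, -0.0001]
position [0.1549, 0.6049, 0.2219]
eef_rot [[-0.9687, 0.2481, -0.0004], [0.2481, 0.9687, -0.0014], [0.0, -0.0015, -1.0]]
ft_force [0.4681, -0.7968, 0.5382]
wrist_torque [0.0353, -0.0222, -0.0417]
opening 0.0877
scene 382.54971315947057 382.54971315947057 317.66118374710663 193.94922092611552 [[0.7827, 0.6222, -0.0153], [0.3462, -0.4557, -0.82], [-0.5172, 0.6366, -0.5721]] [-0.4395, -0.1272, 1.5706]
top 453.9466029452013 453.9466029452013 325.40278424357246 199.72155032226456 [[0.0069, -1.0, 0.0004], [-0.999, -0.0069, -0.0452], [0.0452, -0.0001, -0.999]] [-0.0271, 0.5629, 1.3487]
```

View pics/scene0.png

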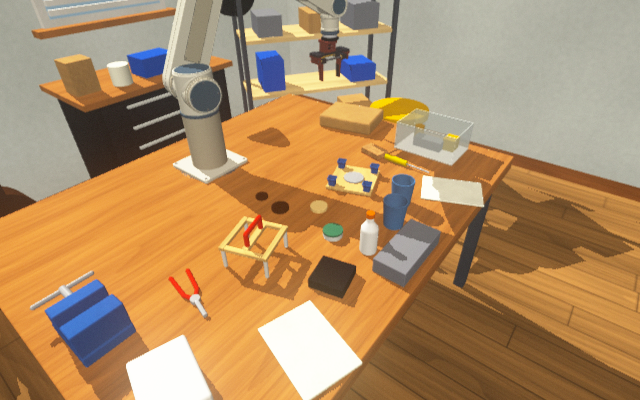

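View pics/top0.png

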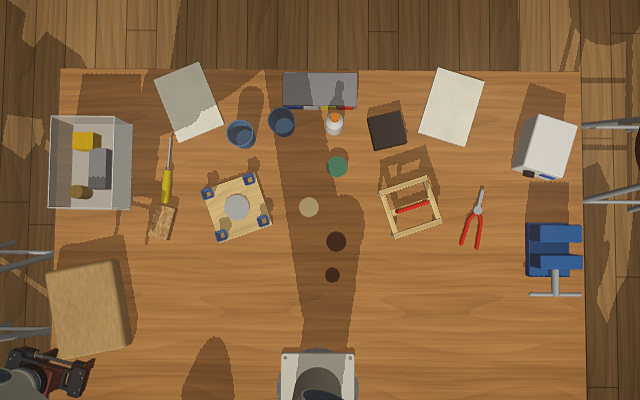

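Top view: the lower tray is at about (237,207) and the upper tray at (411,207). Candidates for the dark disc are the larger one at (336,241) and the smaller one at (332,275). The light disc is at (309,207), and the wax tin at (337,166) is round but green. I choose (336,241) and (309,207), and will measure their sizes and check a crop.

```bash
cat > h.py <<'E'
import cv2,numpy as np
from plant import ctrl
def ray(c,u,v,z):
    R,t=np.array(c["R"]),np.array(c["t"]); C=-R.T@t
    d=R.T@np.array([(u-c["cx"])/c["fx"],(v-c["cy"])/c["fy"],1.]); return C+d*(z-C[2])/d[2]
def proj(c,X):
    p=np.array(c["R"])@np.array(X)+c["t"]; return np.array([c["fx"]*p[0]/p[2]+c["cx"],c["fy"]*p[1]/p[2]+c["cy"]])
def blobs(m,box,amin=15):
    u0,v0,u1,v1=box; k=np.zeros_like(m); k[v0:v1,u0:u1]=m[v0:v1,u0:u1]
    n,l,st,ce=cv2.connectedComponentsWithStats(k)
    return [(ce[i],st[i,4],st[i]) for i in range(1,n) if st[i,4]>=amin],l
E
python3 - <<'E'
from h import *
T=ctrl.camera("top");S=ctrl.camera("scene")
for c,n,b in((T,"t",(190,130,460,300)),(S,"s",(210,120,470,300))):
    im=c["color"][b[1]:b[3],b[0]:b[2]]; cv2.imwrite(f"pics/crop_{n}.png",cv2.resize(im,None,fx=2.9,fy=2.9,interpolation=cv2.INTER_CUBIC))
for c,pts in((T,dict(dark=(336,241),small=(332,275),light=(309,207),plate=(237,207),handle=(412,206),sock=(221,236),wood=(400,300))),(S,dict(dark=(280,207),small=(262,196),light=(319,206),plate=(354,178)))):
    hsv=cv2.cvtColor(c["color"],cv2.COLOR_BGR2HSV)
    print({k:(hsv[p[1],p[0]].tolist()) for k,p in pts.items()})
E
```

```text
{'dark': [13, 148, 67], 'small': [12, 155, 64], 'light': [20, 96, 167], 'plate': [13, 14, 167], 'handle': [3, 205, 190], 'sock': [19, 131, 164], 'wood': [15, 153, 167]}
{'dark': [12, 185, 80], 'small': [12, 181, 83], 'light': [19, 133, 218], 'plate': [21, 16, 223]}
```

View pics/crop_t.png

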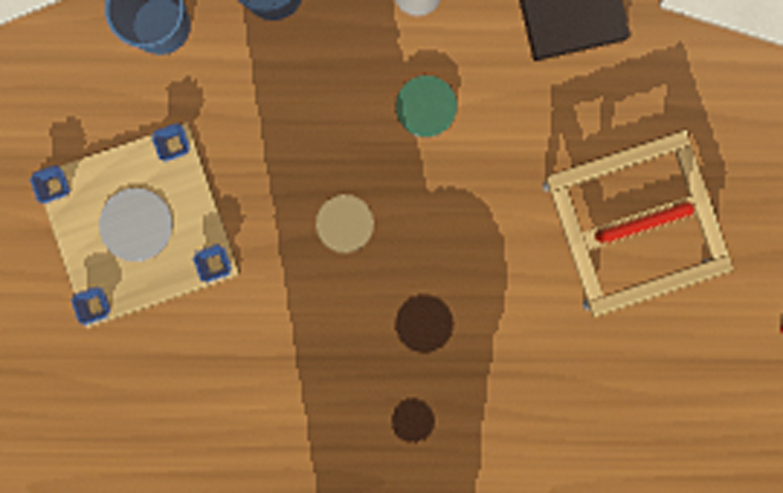

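View pics/crop_s.png

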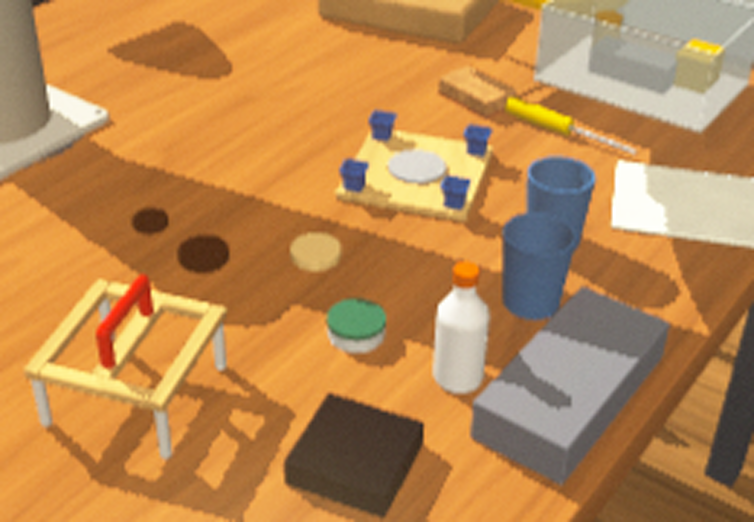

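The crops confirm it. The larger dark disc is at crop (425,323), the smaller at (413,420), and there is only one pale disc, at (345,223). Everything is on the bench, with no occlusion. Next I measure.

```bash
cat > meas.py <<'E'
from h import *
T=ctrl.camera("top");S=ctrl.camera("scene")
def hsv(c): return cv2.cvtColor(c["color"],cv2.COLOR_BGR2HSV)
hT,hS=hsv(T),hsv(S)
def rep(name,c,m,box,z,amin=40):
    bl,l=blobs(m,box,amin)
    for ce,a,st in bl: print(name,np.round(ce,1),"area",a,"xyz",np.round(ray(c,*ce,z),4), "w,h mm",np.round(st[2:4]*(1.3/454*1000 if c is T else 0)))
    return bl,l
rep("dark T",T,cv2.inRange(hT,(0,60,20),(25,255,80)),(310,225,360,290),.012)
rep("light T",T,cv2.inRange(hT,(17,60,140),(30,120,255)),(290,190,330,225),.012)
rep("plate T",T,cv2.inRange(hT,(0,0,120),(180,50,255)),(215,185,260,230),.017)
rep("sock T",T,cv2.inRange(hT,(100,80,30),(130,255,255)),(195,165,280,250),.042,20)
rep("dark S",S,cv2.inRange(hS,(0,100,0),(25,255,95)),(250,185,295,216),.012)
rep("light S",S,cv2.inRange(hS,(17,60,140),(30,160,255)),(300,195,335,220),.012)
rep("plate S",S,cv2.inRange(hS,(0,0,150),(180,60,255)),(335,165,375,190),.017)
for n,c,h,box in(("T",T,hT,(380,170,445,245)),("S",S,hS,(240,200,270,260))):
    m=cv2.inRange(h,(0,170,100),(8,255,255))|cv2.inRange(h,(172,170,100),(180,255,255))
    bl,l=rep("red "+n,c,m,box,.115)
# handle yaw from top; board outline
m=cv2.inRange(hT,(0,170,100),(8,255,255))|cv2.inRange(hT,(172,170,100),(180,255,255))
k=np.zeros_like(m);k[170:245,380:445]=m[170:245,380:445]
P=np.array([ray(T,u,v,.12)[:2] for v,u in np.argwhere(k)],np.float32)
r=cv2.minAreaRect(P*1000);print("handle rect",r)
ev=np.linalg.svd(P-P.mean(0))[2][0];print("handle dir deg",np.degrees(np.arctan2(ev[1],ev[0])))
E
python3 meas.py
```

```text
dark T [335.9 241.2] area 298 xyz [ 0.4391 -0.0555  0.012 ] w,h mm [57. 57.]
dark T [331.9 274.6] area 166 xyz [ 0.34   -0.0441  0.012 ] w,h mm [43. 43.]
light T [308.5 206.7] area 308 xyz [0.5419 0.0274 0.012 ] w,h mm [57. 57.]
plate T [236.2 206.9] area 494 xyz [0.5395 0.243  0.017 ] w,h mm [72. 72.]
sock T [248.4 178.1] area 74 xyz [0.6238 0.2036 0.042 ] w,h mm [34. 34.]
sock T [206.7 192.4] area 58 xyz [0.581  0.3255 0.042 ] w,h mm [37. 34.]
sock T [262.5 220.1] area 66 xyz [0.5009 0.1605 0.042 ] w,h mm [34. 34.]
sock T [220.9 234.4] area 57 xyz [0.4583 0.2818 0.042 ] w,h mm [37. 37.]
dark S [261.5 195.9] area 73 xyz [ 0.3487 -0.0507  0.012 ] w,h mm [0 0]
dark S [279.8 207.2] area 162 xyz [ 0.4458 -0.0602  0.012 ] w,h mm [0 0]
light S [318.2 206.3] area 186 xyz [0.546  0.0225 0.012 ] w,h mm [0 0]
plate S [353.4 176.9] area 178 xyz [0.5411 0.2413 0.017 ] w,h mm [0 0]
red T [412.2 206.4] area 150 xyz [ 0.5416 -0.264   0.115 ] w,h mm [97. 40.]
red S [252.  228.7] area 206 xyz [ 0.5529 -0.2744  0.115 ] w,h mm [0 0]
handle rect ((540.9212036132812, -261.62310791015625), (13.07232666015625, 95.4080581665039), 18.78367805480957)
handle dir deg -71.27139
```

>>> step_arm(
  deltas=[
    {"twist": [0, 0, -8], "xyz": [0.018, -0.043, -0.006], "hand": 0},
    {"twist": [0, 0, -16], "xyz": [0.037, -0.086, -0.013], "hand": 0},
    {"twist": [0, 0, -24], "xyz": [0.056, -0.13, -0.02], "hand": 0},
    {"twist": [0, 0, -32], "xyz": [0.075, -0.173, -0.026], "hand": 0},
    {"twist": [0, 0, -40], "xyz": [0.093, -0.216, -0.033], "hand": 0},
    {"twist": [0, 0, -48], "xyz": [0.112, -0.26, -0.04], "hand": 0},
    {"twist": [0, 0, -56.3], "xyz": [0.131, -0.303, -0.046], "hand": 0},
    {"twist": [0, 0, -56.3], "xyz": [0.149, -0.346, -0.053], "hand": 0},
    {"twist": [0, 0, -56.3], "xyz": [0.168, -0.39, -0.06], "hand": 0},
    {"twist": [0, 0, -56.3], "xyz": [0.187, -0.433, -0.066], "hand": 0},
  ],
)

```text
time: 1.3
position: [0.3425, 0.1706, 0.1564]
eef_rot: [[-0.331, 0.943, 0.0], [0.943, 0.331, 0.0], [0.0, 0.0, -1.0]]
ft_force: [0.6, 1.0, -0.5]
opening: 0.0878
```

>>> step_arm(
  deltas=[
    {"twist": [0, 0, 0], "xyz": [0.018, -0.042, -0.01], "hand": 0},
    {"twist": [0, 0, 0], "xyz": [0.037, -0.085, -0.02], "hand": 0},
    {"twist": [0, 0, 0], "xyz": [0.056, -0.13, -0.04], "hand": 0},
    {"twist": [0, 0, 0], "xyz": [0.075, -0.174, -0.056], "hand": 0},
    {"twist": [0, 0, 0], "xyz": [0.09, -0.21, -0.066], "hand": 0},
    {"twist": [0, 0, 0], "xyz": [0.097, -0.2256, -0.082], "hand": 0},
    {"twist": [0, 0, 0], "xyz": [0.097, -0.2256, -0.1], "hand": 0},
    {"twist": [0, 0, 0], "xyz": [0.097, -0.2256, -0.125], "hand": 0},
    {"twist": [0, 0, 0], "xyz": [0.097, -0.2256, -0.145], "hand": 0},
    {"twist": [0, 0, 0], "xyz": [0.097, -0.2256, -0.1534], "hand": 0},
  ],
)

```text
time: 2.3
position: [0.4388, -0.055, 0.0016]
eef_rot: [[-0.331, 0.944, -0.002], [0.944, 0.331, 0.0], [0.001, -0.002, -1.0]]
ft_force: [0.1, 0.1, 0.4]
opening: 0.0877
```

```bash
cat > look.py <<'E'
import sys
from h import *
tag=sys.argv[1]
def f(c,b,w):
    im=c["color"][b[1]:b[3],b[0]:b[2]];k=w/(b[2]-b[0]);return cv2.resize(im,None,fx=k,fy=k,interpolation=cv2.INTER_CUBIC)
bt=list(map(int,sys.argv[2].split(',')));bs=list(map(int,sys.argv[3].split(',')))
a=f(ctrl.camera("top"),bt,395);b=f(ctrl.camera("scene"),bs,395)
H=max(a.shape[0],b.shape[0]);o=np.zeros((H,800,3),np.uint8);o[:a.shape[0],:395]=a;o[:b.shape[0],405:]=b
cv2.imwrite(f"pics/{tag}.png",o)
s=ctrl.read_state();print(s["time"],np.round(s["position"],4),np.round(s["ft_force"],2),s["opening"])
E
python3 look.py l1 290,180,390,300 230,130,350,260
```

```text
2.4 [ 0.4389 -0.0549  0.0023] [ 0.23 -0.82  0.06] 0.0879036347105248
```

View pics/l1.png

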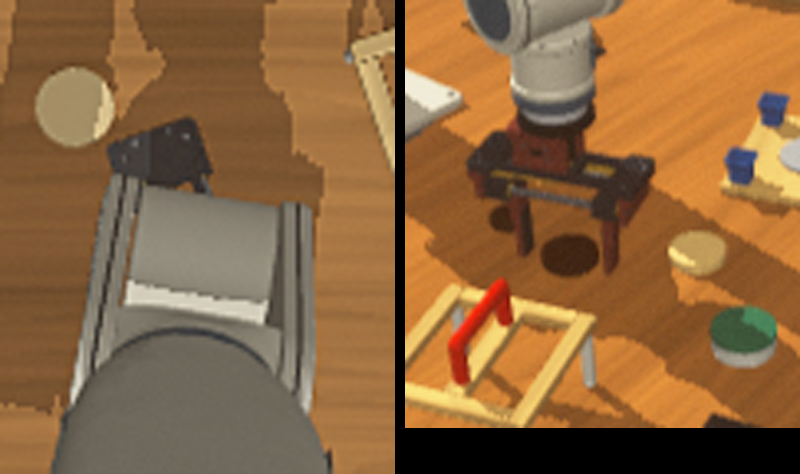

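The fingers straddle the larger dark disc (scene crop about (570,255)), and the small one at (500,218) is clear. Close.

>>> step_arm(
  deltas=[
    {"twist": [0, 0, 0], "xyz": [0, 0, 0.001], "hand": 0.5},
    {"twist": [0, 0, 0], "xyz": [0, 0, 0.001], "hand": 1},
    {"twist": [0, 0, 0], "xyz": [0, 0, 0.001], "hand": 1},
    {"twist": [0, 0, 0], "xyz": [0, 0, 0.001], "hand": 1},
    {"twist": [0, 0, 0], "xyz": [0, 0, 0.001], "hand": 1},
    {"twist": [0, 0, 0], "xyz": [0, 0, 0.001], "hand": 1},
    {"twist": [0, 0, 0], "xyz": [0, 0, 0.001], "hand": 1},
  ],
)

```text
time: 3.1
position: [0.4394, -0.0549, 0.0039]
eef_rot: [[-0.331, 0.943, -0.001], [0.943, 0.331, 0.0], [0.0, -0.0, -1.0]]
ft_force: [-0.6, 0.7, 7.6]
opening: 0.0594
```

>>> step_arm(
  deltas=[
    {"twist": [0, 0, 0], "xyz": [0, 0, 0.01], "hand": 1},
    {"twist": [0, 0, 0], "xyz": [0, 0, 0.03], "hand": 1},
    {"twist": [0, 0, 0], "xyz": [0, 0, 0.06], "hand": 1},
    {"twist": [0, 0, 0], "xyz": [0.006, 0.02, 0.08], "hand": 1},
    {"twist": [0, 0, 0], "xyz": [0.016, 0.05, 0.09], "hand": 1},
    {"twist": [0, 0, 0], "xyz": [0.03, 0.09, 0.09], "hand": 1},
    {"twist": [0, 0, 0], "xyz": [0.045, 0.133, 0.09], "hand": 1},
    {"twist": [0, 0, 0], "xyz": [0.06, 0.177, 0.09], "hand": 1},
    {"twist": [0, 0, 0], "xyz": [0.075, 0.221, 0.09], "hand": 1},
    {"twist": [0, 0, 0], "xyz": [0.089, 0.263, 0.09], "hand": 1},
  ],
)

```text
time: 4.1
position: [0.5287, 0.2101, 0.0947]
eef_rot: [[-0.332, 0.943, 0.0], [0.943, 0.332, 0.0], [0.0, 0.0, -1.0]]
ft_force: [0.2, -1.0, -0.4]
opening: 0.0591
```

>>> step_arm(
  deltas=[
    {"twist": [0, 0, 0], "xyz": [0.008, 0.025, 0], "hand": 1},
    {"twist": [0, 0, 0], "xyz": [0.0116, 0.0345, 0], "hand": 1},
    {"twist": [0, 0, 0], "xyz": [0.0116, 0.0345, 0], "hand": 1},
  ],
)

```text
time: 4.4
position: [0.5403, 0.2455, 0.095]
eef_rot: [[-0.334, 0.943, 0.0], [0.943, 0.334, 0.0], [0.0, 0.0, -1.0]]
ft_force: [0.2, -0.3, -0.1]
opening: 0.059
```

```bash
python3 look.py l2 180,130,300,260 290,80,420,210
```

```text
4.5 [0.5395 0.2435 0.0946] [ 0.67 -0.72 -0.29] 0.05904949494067087
```

View pics/l2.png

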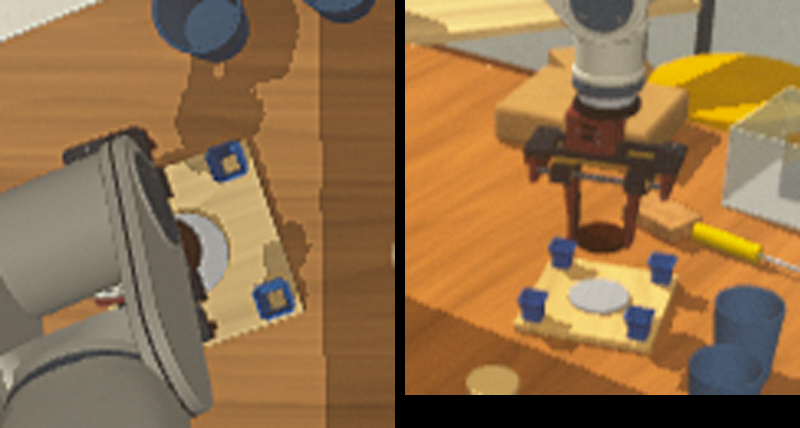

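>>> step_arm(
  deltas=[
    {"twist": [0, 0, 0], "xyz": [0.0005, -0.0007, -0.02], "hand": 1},
    {"twist": [0, 0, 0], "xyz": [0.0005, -0.0007, -0.045], "hand": 1},
    {"twist": [0, 0, 0], "xyz": [0.0005, -0.0007, -0.06], "hand": 1},
    {"twist": [0, 0, 0], "xyz": [0.0005, -0.0007, -0.067], "hand": 1},
    {"twist": [0, 0, 0], "xyz": [0.0005, -0.0007, -0.071], "hand": 1},
    {"twist": [0, 0, 0], "xyz": [0.0005, -0.0007, -0.0725], "hand": 1},
    {"twist": [0, 0, 0], "xyz": [0.0005, -0.0007, -0.0725], "hand": 1},
  ],
)

```text
time: 5.2
position: [0.5403, 0.2429, 0.0226]
eef_rot: [[-0.332, 0.943, -0.001], [0.943, 0.332, -0.0], [0.0, -0.001, -1.0]]
ft_force: [-0.4, 0.0, -1.5]
opening: 0.059
```

```bash
python3 look.py l3 180,130,300,260 310,130,410,220
```

```text
5.3 [0.5404 0.243  0.0228] [ 0.08  0.11 -0.22] 0.059435789611267366
```

View pics/l3.png

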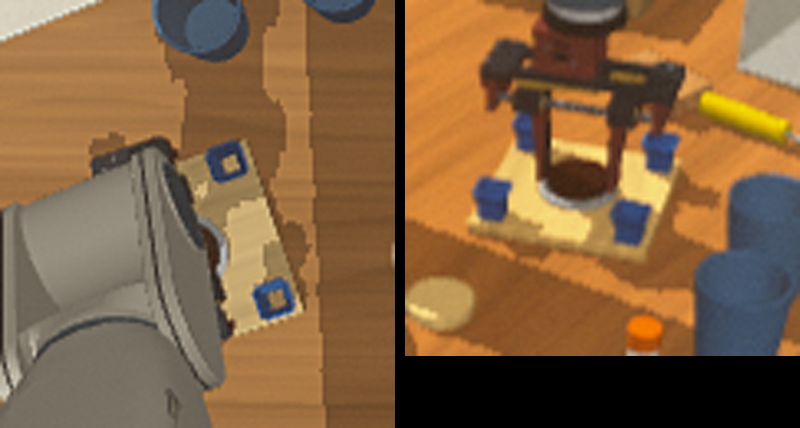

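The disc hovers about 2 mm over the plate, centred in the scene crop at (578,183). Now I ease down to contact.

>>> step_arm(
  deltas=[
    {"twist": [0, 0, 0], "xyz": [0, 0, -0.001], "hand": 1},
    {"twist": [0, 0, 0], "xyz": [0, 0, -0.0015], "hand": 1},
    {"twist": [0, 0, 0], "xyz": [0, 0, -0.002], "hand": 1},
  ],
)

```text
time: 5.6
position: [0.5405, 0.2431, 0.021]
eef_rot: [[-0.332, 0.943, 0.0], [0.943, 0.332, 0.0], [0.0, 0.0, -1.0]]
ft_force: [1.0, -0.3, -0.3]
opening: 0.0591
```

>>> step_arm(
  deltas=[
    {"twist": [0, 0, 0], "xyz": [0, 0, -0.001], "hand": 1},
    {"twist": [0, 0, 0], "xyz": [0, 0, -0.001], "hand": 1},
  ],
)

```text
time: 5.8
position: [0.5406, 0.2431, 0.0209]
eef_rot: [[-0.332, 0.943, 0.0], [0.943, 0.332, 0.0], [0.0, 0.0, -1.0]]
ft_force: [-2.8, -1.9, 8.3]
opening: 0.0592
```

Contact at 8 N. Release and back off straight up, then go to the light disc.

>>> step_arm(
  deltas=[
    {"twist": [0, 0, 0], "xyz": [0, 0, 0], "hand": 0.25},
    {"twist": [0, 0, 0], "xyz": [0, 0, 0], "hand": 0.1},
    {"twist": [0, 0, 0], "xyz": [0, 0, 0], "hand": 0},
    {"twist": [0, 0, 0], "xyz": [0, 0, 0], "hand": 0},
    {"twist": [0, 0, 0], "xyz": [0, 0, 0.02], "hand": 0},
    {"twist": [0, 0, 0], "xyz": [0, 0, 0.06], "hand": 0},
    {"twist": [0, 0, 0], "xyz": [0, -0.02, 0.08], "hand": 0},
    {"twist": [0, 0, 0], "xyz": [0, -0.06, 0.08], "hand": 0},
    {"twist": [0, 0, 0], "xyz": [0, -0.105, 0.08], "hand": 0},
    {"twist": [0, 0, 0], "xyz": [0, -0.15, 0.08], "hand": 0},
  ],
)

```text
time: 6.8
position: [0.5405, 0.092, 0.1012]
eef_rot: [[-0.333, 0.943, 0.001], [0.943, 0.333, 0.0], [-0.0, 0.001, -1.0]]
ft_force: [1.0, -0.0, 0.2]
opening: 0.0879
```

```bash
python3 look.py l4 180,130,340,260 310,130,410,220; python3 - <<'E'
from h import *
T=ctrl.camera("top");S=ctrl.camera("scene")
for n,c,box in(("T",T,(215,185,260,230)),("S",S,(335,160,375,190))):
    h=cv2.cvtColor(c["color"],cv2.COLOR_BGR2HSV)
    b,_=blobs(cv2.inRange(h,(0,100,0),(25,255,100)),box,60)
    for ce,a,st in b: print(n,ce,a,st,np.round(ray(c,*ce,.029 if n=="T" else .023),4))
    w=cv2.inRange(h,(0,0,110),(180,60,255))|cv2.inRange(h,(0,100,0),(25,255,100))
    b,_=blobs(w,box,150)
    for ce,a,st in b: print("plate",n,ce,a,st,np.round(ray(c,*ce,.017),4))
E
```

```text
6.9 [0.54   0.089  0.1008] [-0.65  1.71  0.07] 0.08791826916070479
T [233.75330396 206.64757709] 227 [226 198  15  19 227] [0.54  0.248 0.029]
plate T [235.52813853 207.16666667] 462 [224 185  21  45 462] [0.5388 0.2451 0.017 ]
plate T [246.70689655 207.32758621] 174 [244 185   6  45 174] [0.5385 0.2117 0.017 ]
plate T [255.58545455 200.96727273] 275 [251 185   9  37 275] [0.5577 0.1855 0.017 ]
S [343.89041096 166.75342466] 73 [341 160  11  19  73] [0.4755 0.2723 0.023 ]
S [353.54330709 175.47244094] 127 [346 171  16  10 127] [0.541  0.2422 0.023 ]
plate S [350.41841004 173.50209205] 239 [341 160  22  23 239] [0.5185 0.2547 0.017 ]
```

View pics/l4.png

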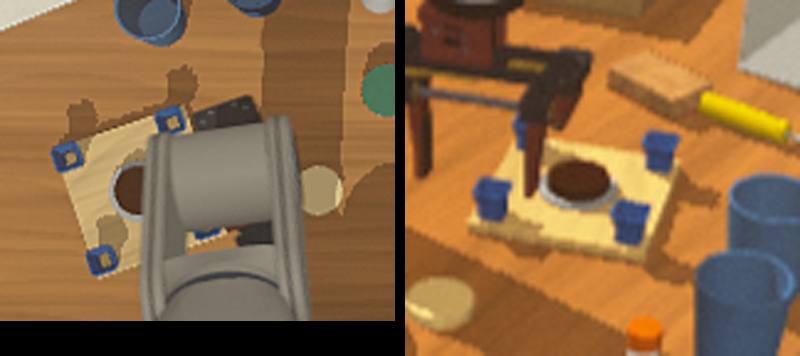

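Dark disc is on the plate, flat and near centre (scene crop (578,180)). I'll check it from the top once the arm is clear. Next is the light disc.

>>> step_arm(
  deltas=[
    {"twist": [0, 0, 0], "xyz": [0.001, -0.03, 0], "hand": 0},
    {"twist": [0, 0, 0], "xyz": [0.001, -0.055, -0.02], "hand": 0},
    {"twist": [0, 0, 0], "xyz": [0.001, -0.0613, -0.04], "hand": 0},
    {"twist": [0, 0, 0], "xyz": [0.001, -0.0613, -0.065], "hand": 0},
    {"twist": [0, 0, 0], "xyz": [0.001, -0.0613, -0.085], "hand": 0},
    {"twist": [0, 0, 0], "xyz": [0.001, -0.0613, -0.095], "hand": 0},
    {"twist": [0, 0, 0], "xyz": [0.001, -0.0613, -0.0975], "hand": 0},
    {"twist": [0, 0, 0], "xyz": [0.001, -0.0613, -0.0975], "hand": 0},
  ],
)

```text
time: 7.8
position: [0.5419, 0.0319, 0.0035]
eef_rot: [[-0.331, 0.944, 0.0], [0.944, 0.331, 0.0], [0.0, 0.0, -1.0]]
ft_force: [-0.5, -0.2, 0.2]
opening: 0.0876
```

```bash
python3 look.py l5 180,130,340,260 270,140,390,240; python3 - <<'E'
from h import *
T=ctrl.camera("top")
h=cv2.cvtColor(T["color"],cv2.COLOR_BGR2HSV)
b,_=blobs(cv2.inRange(h,(0,100,0),(25,255,100)),(218,188,256,228),60)
for ce,a,st in b: print(ce,a,st,np.round(ray(T,*ce,.029),4))
E
```

```text
7.9 [0.5424 0.0315 0.0042] [-0.15 -0.22  0.53] 0.0879904058943216
[235.90429043 206.7689769 ] 303 [226 198  20  19 303] [0.5396 0.2416 0.029 ]
```

View pics/l5.png

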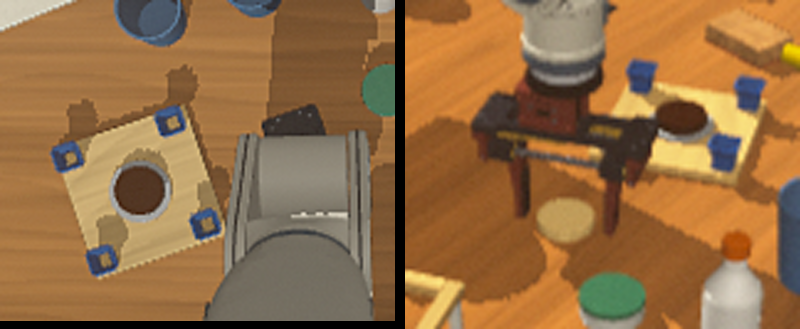

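From the top, the dark disc is at (0.5396, 0.2416), within 1.5 mm of the plate centre and flat. The TCP is about 4 mm off the light disc in y, so I correct that and then grip.

>>> step_arm(
  deltas=[
    {"twist": [0, 0, 0], "xyz": [-0.0003, -0.0037, -0.0005], "hand": 0},
    {"twist": [0, 0, 0], "xyz": [-0.0003, -0.0037, -0.0005], "hand": 0},
    {"twist": [0, 0, 0], "xyz": [-0.0003, -0.0037, -0.0005], "hand": 0},
  ],
)

```text
time: 8.25
position: [0.5424, 0.0275, 0.0042]
eef_rot: [[-0.33, 0.944, 0.003], [0.944, 0.33, 0.001], [-0.0, 0.003, -1.0]]
ft_force: [-0.6, 0.3, -0.2]
opening: 0.0879
```

>>> step_arm(
  deltas=[
    {"twist": [0, 0, 0], "xyz": [0, 0, 0], "hand": 0.3},
    {"twist": [0, 0, 0], "xyz": [0, 0, 0], "hand": 1},
    {"twist": [0, 0, 0], "xyz": [0, 0, 0], "hand": 1},
    {"twist": [0, 0, 0], "xyz": [0, 0, 0], "hand": 1},
    {"twist": [0, 0, 0], "xyz": [0, 0, 0], "hand": 1},
    {"twist": [0, 0, 0], "xyz": [0, 0, 0], "hand": 1},
  ],
)

```text
time: 8.85
position: [0.5424, 0.0275, 0.0042]
eef_rot: [[-0.33, 0.944, 0.002], [0.944, 0.33, 0.001], [-0.0, 0.002, -1.0]]
ft_force: [0.7, -0.1, -0.1]
opening: 0.0591
```

>>> step_arm(
  deltas=[
    {"twist": [0, 0, 0], "xyz": [0, 0, 0.01], "hand": 1},
    {"twist": [0, 0, 0], "xyz": [0, 0, 0.035], "hand": 1},
    {"twist": [0, 0, 0], "xyz": [0, 0.005, 0.07], "hand": 1},
    {"twist": [0, 0, 0], "xyz": [0, 0.025, 0.09], "hand": 1},
    {"twist": [0, 0, 0], "xyz": [-0.001, 0.065, 0.096], "hand": 1},
    {"twist": [0, 0, 0], "xyz": [-0.001, 0.11, 0.096], "hand": 1},
    {"twist": [0, 0, 0], "xyz": [-0.001, 0.15, 0.096], "hand": 1},
    {"twist": [0, 0, 0], "xyz": [-0.002, 0.185, 0.096], "hand": 1},
    {"twist": [0, 0, 0], "xyz": [-0.0021, 0.207, 0.09], "hand": 1},
    {"twist": [0, 0, 0], "xyz": [-0.0021, 0.215, 0.08], "hand": 1},
  ],
)

```text
time: 9.85
position: [0.5407, 0.2449, 0.0851]
eef_rot: [[-0.332, 0.943, 0.005], [0.943, 0.332, 0.002], [0.0, 0.005, -1.0]]
ft_force: [0.6, 0.0, 0.9]
opening: 0.0589
```

>>> step_arm(
  deltas=[
    {"twist": [0, 0, 0], "xyz": [0, 0, -0.015], "hand": 1},
    {"twist": [0, 0, 0], "xyz": [0, 0, -0.03], "hand": 1},
    {"twist": [0, 0, 0], "xyz": [0, 0, -0.04], "hand": 1},
    {"twist": [0, 0, 0], "xyz": [0, 0, -0.045], "hand": 1},
    {"twist": [0, 0, 0], "xyz": [0, 0, -0.045], "hand": 1},
  ],
)

```text
time: 10.35
position: [0.5402, 0.2438, 0.039]
eef_rot: [[-0.331, 0.944, 0.003], [0.944, 0.331, 0.001], [-0.0, 0.003, -1.0]]
ft_force: [-0.5, 0.1, -1.0]
opening: 0.0591
```

>>> step_arm(
  deltas=[
    {"twist": [0, 0.17, 0], "xyz": [0.0001, -0.0013, 0], "hand": 1},
    {"twist": [0, 0.17, 0], "xyz": [0.0001, -0.0013, -0.003], "hand": 1},
    {"twist": [0, 0.17, 0], "xyz": [0.0001, -0.0013, -0.004], "hand": 1},
    {"twist": [0, 0.17, 0], "xyz": [0.0001, -0.0013, -0.0045], "hand": 1},
  ],
)

```text
time: 10.75
position: [0.5405, 0.2426, 0.0346]
eef_rot: [[-0.331, 0.944, 0.0], [0.944, 0.331, 0.001], [0.001, 0.001, -1.0]]
ft_force: [0.5, 1.2, -0.5]
opening: 0.0591
```

```bash
python3 look.py l6 180,130,300,260 320,140,400,210
```

```text
10.85 [0.5404 0.2426 0.0346] [ 0.51  0.07 -0.59] 0.05946240042879335
```

View pics/l6.png

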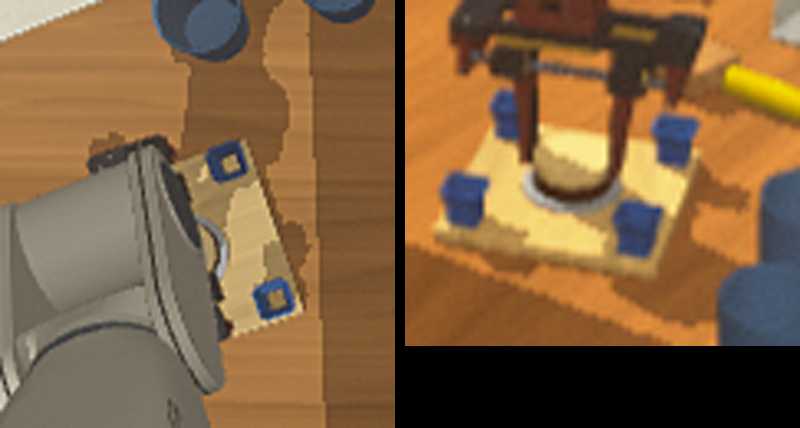

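The light disc sits just above the dark one, aligned with it (scene crop about (572,170)). Ease down.

>>> step_arm(
  deltas=[
    {"twist": [0, 0, 0], "xyz": [0, 0, -0.0008], "hand": 1},
    {"twist": [0, 0, 0], "xyz": [0, 0, -0.0014], "hand": 1},
    {"twist": [0, 0, 0], "xyz": [0, 0, -0.0014], "hand": 1},
  ],
)

```text
time: 11.15
position: [0.5404, 0.2427, 0.0332]
eef_rot: [[-0.331, 0.944, 0.0], [0.944, 0.331, 0.001], [0.001, 0.0, -1.0]]
ft_force: [-0.0, 0.6, 0.9]
opening: 0.0588
```

>>> step_arm(
  deltas=[
    {"twist": [0, 0, 0], "xyz": [0, 0, -0.0006], "hand": 1},
    {"twist": [0, 0, 0], "xyz": [0, 0, -0.0006], "hand": 1},
  ],
)

```text
time: 11.35
position: [0.5404, 0.2427, 0.0332]
eef_rot: [[-0.331, 0.944, 0.0], [0.944, 0.331, 0.001], [0.001, 0.001, -1.0]]
ft_force: [-1.5, -0.7, 5.4]
opening: 0.0586
```

>>> step_arm(
  deltas=[
    {"twist": [0, 0, 0], "xyz": [0, 0, 0], "hand": 0.25},
    {"twist": [0, 0, 0], "xyz": [0, 0, 0], "hand": 0.1},
    {"twist": [0, 0, 0], "xyz": [0, 0, 0], "hand": 0},
    {"twist": [0, 0, 0], "xyz": [0, 0, 0], "hand": 0},
    {"twist": [0, 0, 0], "xyz": [0, 0, 0.02], "hand": 0},
    {"twist": [0, 0, 0], "xyz": [0, 0, 0.06], "hand": 0},
    {"twist": [0, 0, 0], "xyz": [0, -0.02, 0.1], "hand": 0},
    {"twist": [0, 0, 0], "xyz": [0, -0.06, 0.13], "hand": 0},
    {"twist": [0, 0, 0], "xyz": [0, -0.105, 0.14], "hand": 0},
    {"twist": [0, 0, 0], "xyz": [0, -0.15, 0.15], "hand": 0},
  ],
)

```text
time: 12.35
position: [0.5407, 0.0916, 0.1845]
eef_rot: [[-0.332, 0.943, 0.002], [0.943, 0.332, 0.001], [0.0, 0.003, -1.0]]
ft_force: [0.6, -0.1, -0.2]
opening: 0.0875
```

>>> step_arm(
  deltas=[
    {"twist": [0, 0, 0], "xyz": [0, -0.045, 0], "hand": 0},
    {"twist": [0, 0, 0], "xyz": [0, -0.09, 0], "hand": 0},
    {"twist": [0, 0, 0], "xyz": [0, -0.13, 0], "hand": 0},
    {"twist": [0, 0, 0], "xyz": [0, -0.15, 0], "hand": 0},
  ],
)

```text
time: 12.75
position: [0.5404, -0.0613, 0.1846]
eef_rot: [[-0.33, 0.944, 0.002], [0.944, 0.33, 0.001], [-0.0, 0.003, -1.0]]
ft_force: [-0.3, 0.2, 0.1]
opening: 0.0875
```

```bash
python3 look.py l7 180,130,300,260 320,140,400,210; python3 look.py l7b 360,150,460,270 200,190,300,290;python3 - <<'E'
from h import *
T=ctrl.camera("top")
h=cv2.cvtColor(T["color"],cv2.COLOR_BGR2HSV)
print("disc hsv",[h[207,x].tolist() for x in range(218,258,2)])
b,_=blobs(cv2.inRange(h,(100,80,30),(130,255,255)),(195,165,280,250),20)
P=[]
for ce,a,st in b: print(ce,a,np.round(ray(T,*ce,.042),4)); P.append(ray(T,*ce,.042))
print(np.mean(P,0))
m=cv2.inRange(h,(0,170,100),(8,255,255))|cv2.inRange(h,(172,170,100),(180,255,255))
b,_=blobs(m,(370,170,445,245),30)
for ce,a,st in b: print("red",ce,a,ray(T,*ce,.115))
E
```

```text
12.85 [ 0.5406 -0.0608  0.1845] [-0.36  0.29  0.15] 0.08759790142609053
12.95 [ 0.5405 -0.0584  0.1844] [-0.43  0.2   0.04] 0.08819031304940014
disc hsv [[20, 109, 202], [19, 109, 197], [19, 114, 197], [17, 29, 167], [20, 96, 212], [21, 92, 208], [20, 92, 208], [20, 92, 209], [20, 91, 208], [20, 92, 209], [21, 93, 208], [20, 90, 209], [20, 90, 209], [20, 91, 218], [9, 84, 58], [30, 3, 162], [20, 115, 207], [20, 111, 202], [19, 110, 204], [20, 108, 199]]
[248.5915493  178.05633803] 71 [0.624  0.2031 0.042 ]
[206.68965517 192.36206897] 58 [0.581  0.3255 0.042 ]
[262.52307692 219.95384615] 65 [0.5012 0.1605 0.042 ]
[220.76363636 234.2       ] 55 [0.4587 0.2821 0.042 ]
[0.54123336 0.24281199 0.042     ]
red [412.55704698 206.33557047] 149 [ 0.54181202 -0.26491863  0.115     ]
```

View pics/l7.png

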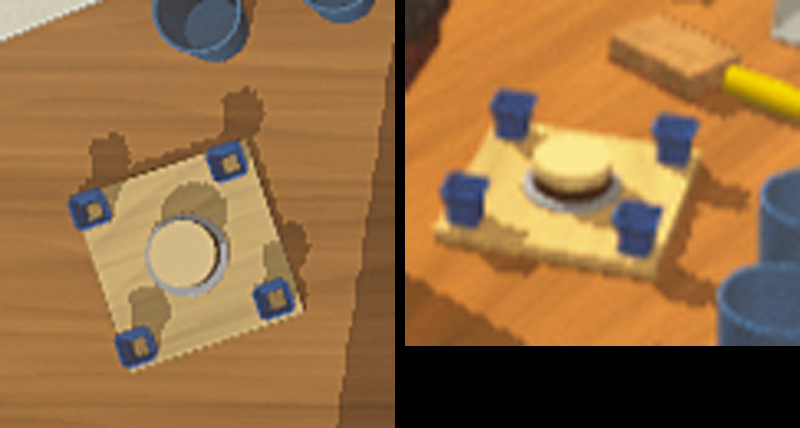

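View pics/l7b.png

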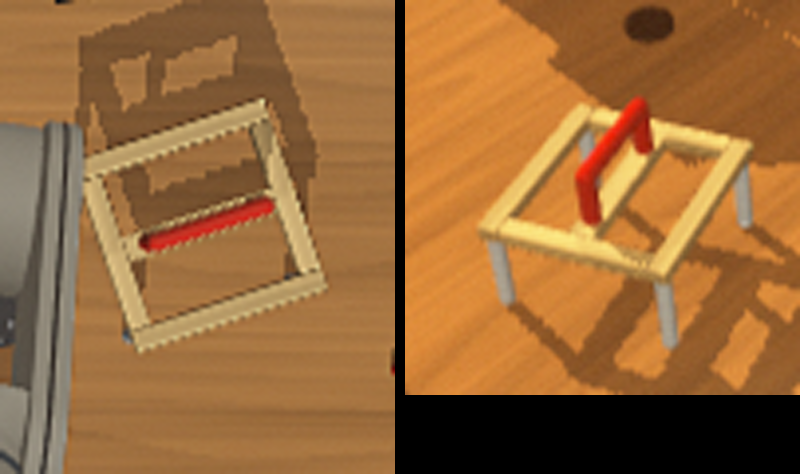

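```bash
python3 - <<'E'
from h import *
T=ctrl.camera("top")
h=cv2.cvtColor(T["color"],cv2.COLOR_BGR2HSV)
# disc vs board: sat < 103 ; isolate by circle around
m=cv2.inRange(h,(17,60,150),(26,102,255))
k=np.zeros_like(m);cv2.circle(k,(235,206),12,255,-1);m&=k
m=cv2.morphologyEx(m,cv2.MORPH_OPEN,np.ones((3,3),np.uint8))
b,_=blobs(m,(215,185,260,230),60)
for ce,a,st in b: print("light",ce,a,st,ray(T,*ce,.041))
for X,z in(((.5396,.2416),.041),((.5405,.2428),.017)): print(proj(T,[*X,z]))
cv2.imwrite("pics/m1.png",cv2.resize(np.hstack([T["color"][180:235,205:270],cv2.cvtColor(m,8)[180:235,205:270]]),None,fx=6,fy=6,interpolation=0))
S=ctrl.camera("scene");cv2.imwrite("pics/s1.png",cv2.resize(S["color"][155:200,325:385],None,fx=10,fy=10,interpolation=2))
E
```

```text
light [234.67405063 206.49050633] 316 [225 197  20  20 316] [0.54010085 0.24290112 0.041     ]
[235.11469676 206.66419055]
[236.31102382 206.60061203]
```

View pics/m1.png

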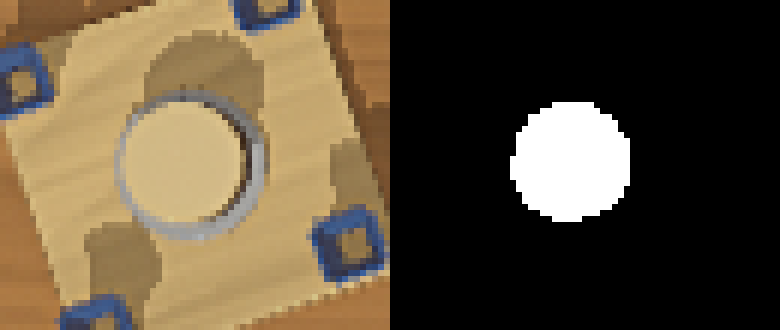

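View pics/s1.png

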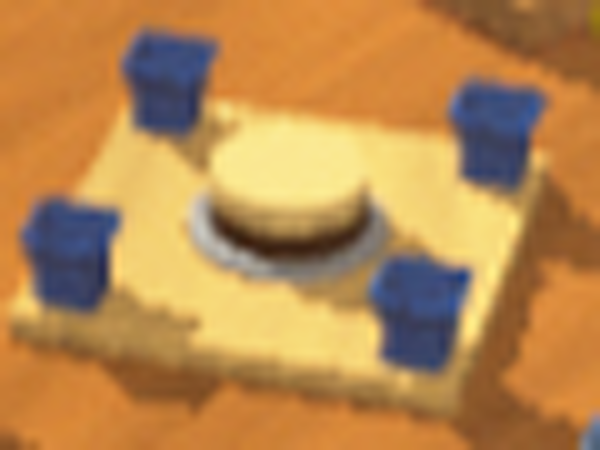

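Stack is good: light at (0.5401, 0.2429), over the dark disc within about 1 mm. The dark side wall biases the dark centroid. Now I measure the upper tray frame from the unobstructed first picture.

```bash
python3 - <<'E'
from h import *
T=ctrl.camera("top"); T["color"]=cv2.imread("pics/top0.png")
h=cv2.cvtColor(T["color"],cv2.COLOR_BGR2HSV)
m=cv2.inRange(h,(18,60,120),(30,140,255))
b,l=blobs(m,(370,165,450,245),60)
k=np.zeros_like(m)
for ce,a,st in b: print(ce,a,st)
i=max(range(len(b)),key=lambda i:b[i][1])
k=(l==i+1)
red=cv2.inRange(h,(0,170,100),(8,255,255))
P=np.array([ray(T,u,v,.077)[:2]*1000 for v,u in np.argwhere(k)],np.float32)
r=cv2.minAreaRect(P);print(r,cv2.boxPoints(r).tolist())
kk=np.zeros_like(m)
kk[k]=255
kk=kk[165:250,370:450]
im=T["color"][165:250,370:450]
cv2.imwrite("pics/m2.png",cv2.resize(np.hstack([im,cv2.cvtColor(kk,8)]),None,fx=5,fy=5,interpolation=0))
for X in((.541,-.2625,.122),(.541,-.2625,.077)):print(proj(T,X))
E
```

```text
[409.6426513  207.12007685] 1041 [ 379  175   64   65 1041]
((541.3629760742188, -265.16595458984375), (145.93275451660156, 146.56126403808594), 18.835552215576172) [[448.6451416015625, -219.3669891357422], [495.962890625, -358.0797424316406], [634.080810546875, -310.96490478515625], [586.7630615234375, -172.25216674804688]]
[412.1681743  206.54613539]
[409.15330499 207.02172328]
```

View pics/m2.png

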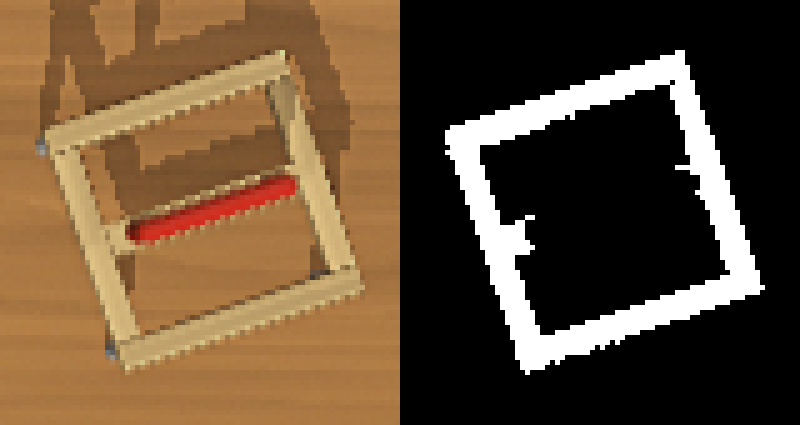

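Frame centre is (0.5414, -0.2652) with yaw 18.8°, and its size measures 146×146 mm as specified. I go over the handle and descend to z = 0.096.

>>> step_arm(
  deltas=[
    {"twist": [0, 0, -0.5], "xyz": [0.001, -0.045, 0], "hand": 0},
    {"twist": [0, 0, -0.5], "xyz": [0.001, -0.09, 0], "hand": 0},
    {"twist": [0, 0, -0.5], "xyz": [0.001, -0.135, 0], "hand": 0},
    {"twist": [0, 0, -0.5], "xyz": [0.001, -0.175, 0], "hand": 0},
    {"twist": [0, 0, -0.5], "xyz": [0.001, -0.2, 0], "hand": 0},
    {"twist": [0, 0, -0.5], "xyz": [0.001, -0.2066, 0], "hand": 0},
    {"twist": [0, 0, -0.5], "xyz": [0.001, -0.2066, -0.02], "hand": 0},
    {"twist": [0, 0, -0.5], "xyz": [0.001, -0.2066, -0.05], "hand": 0},
    {"twist": [0, 0, -0.5], "xyz": [0.001, -0.2066, -0.075], "hand": 0},
    {"twist": [0, 0, -0.5], "xyz": [0.001, -0.2066, -0.084], "hand": 0},
  ],
)

```text
time: 14.15
position: [0.5405, -0.2616, 0.0981]
eef_rot: [[-0.327, 0.945, -0.002], [0.945, 0.327, 0.004], [0.004, -0.0, -1.0]]
ft_force: [0.1, 0.5, -0.1]
opening: 0.0877
```

```bash
python3 look.py l8 360,150,460,270 200,160,320,290
```

```text
14.25 [ 0.5411 -0.2623  0.0993] [-0.41  0.48  0.4 ] 0.08773579111983906
```

View pics/l8.png

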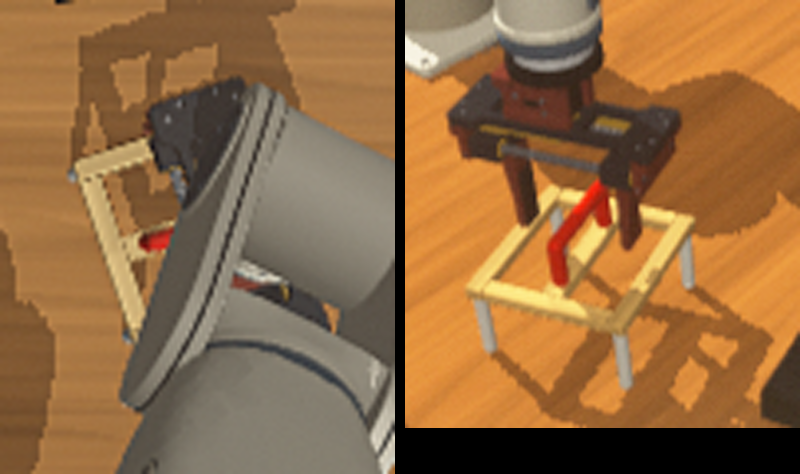

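>>> step_arm(
  deltas=[
    {"twist": [-0.2, -0.1, 0], "xyz": [0.0003, -0.003, -0.002], "hand": 0},
    {"twist": [-0.2, -0.1, 0], "xyz": [0.0003, -0.003, -0.0033], "hand": 0},
    {"twist": [-0.2, -0.1, 0], "xyz": [0.0003, -0.003, -0.0033], "hand": 0.3},
    {"twist": [-0.2, -0.1, 0], "xyz": [0.0003, -0.003, -0.0033], "hand": 0.6},
  ],
)

```text
time: 14.65
position: [0.5418, -0.2655, 0.0967]
eef_rot: [[-0.327, 0.945, 0.002], [0.945, 0.327, -0.001], [-0.002, 0.002, -1.0]]
ft_force: [-0.8, 0.6, 0.6]
opening: 0.0753
```

>>> step_arm(
  deltas=[
    {"twist": [0, 0, 0], "xyz": [0, 0, 0], "hand": 0.7},
    {"twist": [0, 0, 0], "xyz": [0, 0, 0], "hand": 0.8},
    {"twist": [0, 0, 0], "xyz": [0, 0, 0], "hand": 1},
    {"twist": [0, 0, 0], "xyz": [0, 0, 0], "hand": 1},
    {"twist": [0, 0, 0], "xyz": [0, 0, 0], "hand": 1},
    {"twist": [0, 0, 0], "xyz": [0, 0, 0], "hand": 1},
  ],
)

```text
time: 15.25
position: [0.5418, -0.2655, 0.0967]
eef_rot: [[-0.327, 0.945, 0.002], [0.945, 0.327, -0.001], [-0.002, 0.002, -1.0]]
ft_force: [-0.1, 0.0, -0.4]
opening: 0.0272
```

>>> step_arm(
  deltas=[
    {"twist": [0, 0, 0], "xyz": [0, 0, 0], "hand": 1},
    {"twist": [0, 0, 0], "xyz": [0, 0, 0], "hand": 1},
    {"twist": [0, 0, 0], "xyz": [0, 0, 0], "hand": 1},
    {"twist": [0, 0, 0], "xyz": [0, 0, 0], "hand": 1},
  ],
)

```text
time: 15.65
position: [0.5422, -0.2655, 0.0968]
eef_rot: [[-0.326, 0.945, 0.003], [0.945, 0.326, -0.001], [-0.002, 0.002, -1.0]]
ft_force: [3.1, 0.5, -0.6]
opening: 0.0133
```

Handle gripped (13.3 mm). Lift and carry gently.

>>> step_arm(
  deltas=[
    {"twist": [0, 0, 0], "xyz": [0, 0, 0.005], "hand": 1},
    {"twist": [0, 0, 0], "xyz": [0, 0, 0.015], "hand": 1},
    {"twist": [0, 0, 0], "xyz": [0, 0, 0.03], "hand": 1},
    {"twist": [0, 0, 0], "xyz": [0, 0, 0.05], "hand": 1},
    {"twist": [0, 0, 0], "xyz": [0, 0, 0.07], "hand": 1},
    {"twist": [0, 0, 0], "xyz": [0, 0, 0.085], "hand": 1},
    {"twist": [0, 0, 0], "xyz": [0, 0, 0.093], "hand": 1},
    {"twist": [0, 0, 0], "xyz": [0, 0, 0.096], "hand": 1},
  ],
)

```text
time: 16.45
position: [0.5424, -0.2657, 0.194]
eef_rot: [[-0.326, 0.945, 0.004], [0.945, 0.326, -0.002], [-0.003, 0.003, -1.0]]
ft_force: [0.2, -0.0, -3.9]
opening: 0.0137
```

```bash
python3 look.py l9 360,150,460,270 200,140,320,270
```

```text
16.55 [ 0.542  -0.2655  0.1929] [-0.31 -0.67 -4.76] 0.013395644678806698
```

View pics/l9.png

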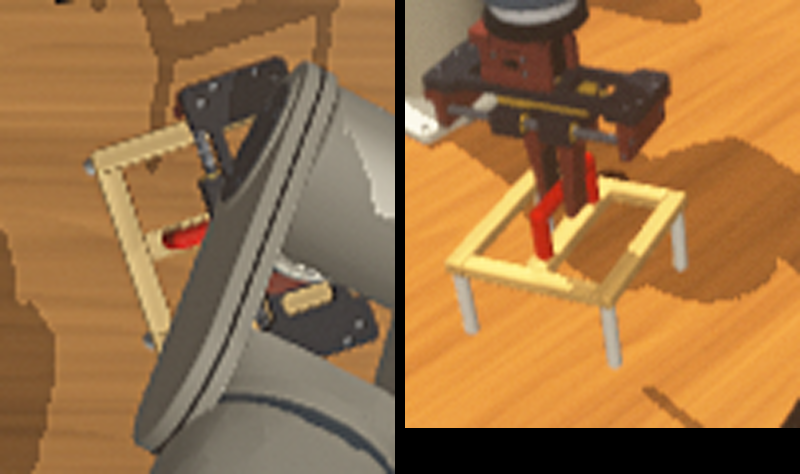

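>>> step_arm(
  deltas=[
    {"twist": [0.1, 0.2, 0.3], "xyz": [0, 0.008, 0.003], "hand": 1},
    {"twist": [0.1, 0.2, 0.3], "xyz": [0, 0.025, 0.006], "hand": 1},
    {"twist": [0.1, 0.2, 0.3], "xyz": [0, 0.05, 0.01], "hand": 1},
    {"twist": [0.1, 0.2, 0.3], "xyz": [0, 0.085, 0.01], "hand": 1},
    {"twist": [0.1, 0.2, 0.3], "xyz": [0, 0.125, 0.01], "hand": 1},
    {"twist": [0.1, 0.2, 0.3], "xyz": [0, 0.165, 0.01], "hand": 1},
    {"twist": [0.1, 0.2, 0.3], "xyz": [0, 0.205, 0.01], "hand": 1},
    {"twist": [0.1, 0.2, 0.3], "xyz": [0, 0.245, 0.01], "hand": 1},
    {"twist": [0.1, 0.2, 0.3], "xyz": [0, 0.285, 0.01], "hand": 1},
    {"twist": [0.1, 0.2, 0.3], "xyz": [0, 0.325, 0.01], "hand": 1},
  ],
)

```text
time: 17.55
position: [0.5408, 0.0623, 0.2026]
eef_rot: [[-0.332, 0.943, -0.001], [0.943, 0.332, 0.001], [0.001, -0.001, -1.0]]
ft_force: [0.6, -0.5, -4.5]
opening: 0.013
```

>>> step_arm(
  deltas=[
    {"twist": [0, 0, 0], "xyz": [0, 0.04, 0], "hand": 1},
    {"twist": [0, 0, 0], "xyz": [0, 0.08, 0], "hand": 1},
    {"twist": [0, 0, 0], "xyz": [0, 0.115, 0], "hand": 1},
    {"twist": [0, 0, 0], "xyz": [0, 0.145, 0], "hand": 1},
    {"twist": [0, 0, 0], "xyz": [0, 0.165, 0], "hand": 1},
    {"twist": [0, 0, 0], "xyz": [0, 0.178, 0], "hand": 1},
    {"twist": [0, 0, 0], "xyz": [0, 0.182, 0], "hand": 1},
    {"twist": [0, 0, 0], "xyz": [0, 0.182, 0], "hand": 1},
  ],
)

```text
time: 18.35
position: [0.5403, 0.2445, 0.2024]
eef_rot: [[-0.333, 0.943, -0.002], [0.943, 0.333, 0.0], [0.001, -0.002, -1.0]]
ft_force: [0.2, -0.5, -4.7]
opening: 0.0127
```

```bash
python3 look.py l10 180,130,300,260 290,80,430,210; python3 -c "
from h import *
s=ctrl.read_state();print(np.round(s['eef_rot'],4).tolist())"
```

```text
18.45 [0.5406 0.2435 0.2025] [ 0.35 -0.1  -3.75] 0.013472060010345427
[[-0.3315, 0.9435, -0.0019], [0.9435, 0.3315, 0.0001], [0.0007, -0.0017, -1.0]]
```

View pics/l10.png

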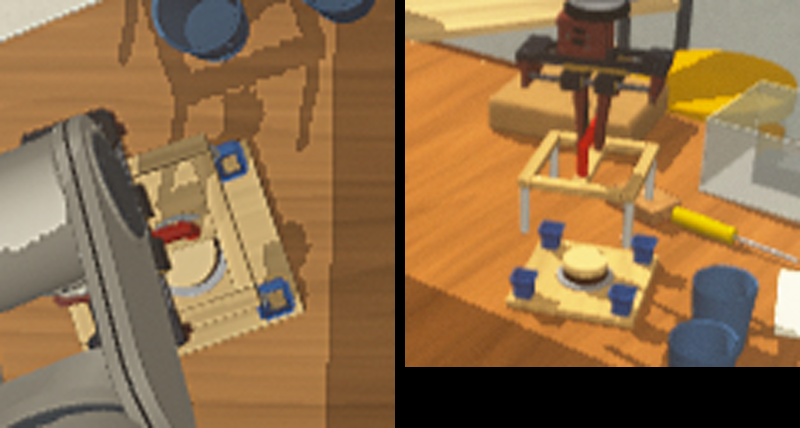

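>>> step_arm(
  deltas=[
    {"twist": [0, -0.1, 0], "xyz": [0, -0.0003, -0.01], "hand": 1},
    {"twist": [0, -0.1, 0], "xyz": [0, -0.0003, -0.025], "hand": 1},
    {"twist": [0, -0.1, 0], "xyz": [0, -0.0003, -0.04], "hand": 1},
    {"twist": [0, -0.1, 0], "xyz": [0, -0.0003, -0.05], "hand": 1},
    {"twist": [0, -0.1, 0], "xyz": [0, -0.0003, -0.056], "hand": 1},
    {"twist": [0, -0.1, 0], "xyz": [0, -0.0003, -0.058], "hand": 1},
    {"twist": [0, -0.1, 0], "xyz": [0, -0.0003, -0.058], "hand": 1},
  ],
)

```text
time: 19.15
position: [0.5406, 0.2432, 0.1442]
eef_rot: [[-0.331, 0.943, -0.0], [0.943, 0.331, -0.0], [0.0, -0.0, -1.0]]
ft_force: [-0.1, -0.2, -4.5]
opening: 0.0134
```

```bash
python3 look.py l11 190,150,290,250 310,120,400,210
```

```text
19.25 [0.541  0.2434 0.1449] [ 0.09  0.15 -3.73] 0.01287484005716383
```

View pics/l11.png

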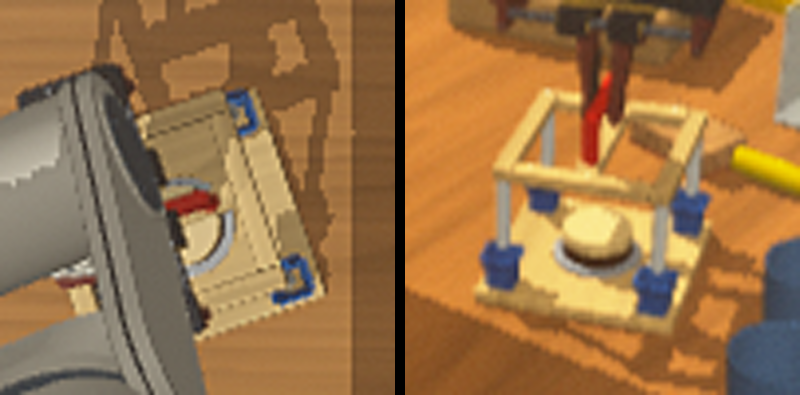

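All four posts are over their sockets (scene crop feet at (502,245), (658,270), (690,200), (545,190)). Lower slowly into the flare.

>>> step_arm(
  deltas=[
    {"twist": [0, 0, 0], "xyz": [0, 0, -0.004], "hand": 1},
    {"twist": [0, 0, 0], "xyz": [0, 0, -0.008], "hand": 1},
    {"twist": [0, 0, 0], "xyz": [0, 0, -0.012], "hand": 1},
    {"twist": [0, 0, 0], "xyz": [0, 0, -0.015], "hand": 1},
    {"twist": [0, 0, 0], "xyz": [0, 0, -0.017], "hand": 1},
  ],
)

```text
time: 19.75
position: [0.5408, 0.2433, 0.1275]
eef_rot: [[-0.332, 0.943, 0.0], [0.943, 0.332, 0.0], [0.0, 0.0, -1.0]]
ft_force: [0.5, 0.5, -3.5]
opening: 0.0135
```

No contact so far; feet are at about 31 mm. Go on.

>>> step_arm(
  deltas=[
    {"twist": [0, 0, 0], "xyz": [0, 0, -0.003], "hand": 1},
    {"twist": [0, 0, 0], "xyz": [0, 0, -0.006], "hand": 1},
    {"twist": [0, 0, 0], "xyz": [0, 0, -0.009], "hand": 1},
    {"twist": [0, 0, 0], "xyz": [0, 0, -0.012], "hand": 1},
    {"twist": [0, 0, 0], "xyz": [0, 0, -0.015], "hand": 1},
  ],
)

```text
time: 20.25
position: [0.5408, 0.2433, 0.1122]
eef_rot: [[-0.332, 0.943, 0.0], [0.943, 0.332, 0.0], [0.0, 0.0, -1.0]]
ft_force: [0.2, 0.8, -4.0]
opening: 0.0134
```

>>> step_arm(
  deltas=[
    {"twist": [0, 0, 0], "xyz": [0, 0, -0.0015], "hand": 1},
    {"twist": [0, 0, 0], "xyz": [0, 0, -0.0025], "hand": 1},
    {"twist": [0, 0, 0], "xyz": [0, 0, -0.0035], "hand": 1},
    {"twist": [0, 0, 0], "xyz": [0, 0, -0.0035], "hand": 1},
  ],
)

```text
time: 20.65
position: [0.5409, 0.2434, 0.1087]
eef_rot: [[-0.332, 0.943, 0.0], [0.943, 0.332, 0.0], [0.0, 0.0, -1.0]]
ft_force: [-0.4, -0.0, -3.5]
opening: 0.0131
```

>>> step_arm(
  deltas=[
    {"twist": [0, 0, 0], "xyz": [0, 0, -0.0005], "hand": 1},
    {"twist": [0, 0, 0], "xyz": [0, 0, -0.001], "hand": 1},
    {"twist": [0, 0, 0], "xyz": [0, 0, -0.001], "hand": 1},
  ],
)

```text
time: 20.95
position: [0.5413, 0.2436, 0.1084]
eef_rot: [[-0.332, 0.943, 0.001], [0.943, 0.332, 0.001], [0.0, 0.001, -1.0]]
ft_force: [-0.5, 1.1, 3.1]
opening: 0.0132
```

Feet are on the floor: the force went from -4 to +3 N at a height of 0.0116. Release.

>>> step_arm(
  deltas=[
    {"twist": [0, 0, 0], "xyz": [0, 0, 0], "hand": 0.8},
    {"twist": [0, 0, 0], "xyz": [0, 0, 0], "hand": 0.7},
    {"twist": [0, 0, 0], "xyz": [0, 0, 0], "hand": 0.5},
    {"twist": [0, 0, 0], "xyz": [0, 0, 0], "hand": 0.3},
    {"twist": [0, 0, 0], "xyz": [0, 0, 0], "hand": 0.3},
    {"twist": [0, 0, 0], "xyz": [0, 0, 0], "hand": 0.3},
    {"twist": [0, 0, 0], "xyz": [0, 0, 0.01], "hand": 0.3},
    {"twist": [0, 0, 0], "xyz": [0, 0, 0.04], "hand": 0.3},
    {"twist": [0, 0, 0], "xyz": [0, 0, 0.08], "hand": 0.3},
    {"twist": [0, 0, 0], "xyz": [0, 0, 0.12], "hand": 0.3},
  ],
)

```text
time: 21.95
position: [0.5409, 0.2434, 0.2301]
eef_rot: [[-0.331, 0.943, 0.001], [0.943, 0.331, 0.0], [0.0, 0.001, -1.0]]
ft_force: [-0.4, 1.4, 0.2]
opening: 0.0614
```

>>> step_arm(
  deltas=[
    {"twist": [0, 0, 0], "xyz": [0, -0.04, 0], "hand": 0.3},
    {"twist": [0, 0, 0], "xyz": [0, -0.08, 0], "hand": 0.3},
    {"twist": [0, 0, 0], "xyz": [0, -0.12, 0], "hand": 0.3},
    {"twist": [0, 0, 0], "xyz": [0, -0.16, 0], "hand": 0.3},
    {"twist": [0, 0, 0], "xyz": [0, -0.2, 0], "hand": 0.3},
    {"twist": [0, 0, 0], "xyz": [0, -0.24, 0], "hand": 0.3},
    {"twist": [0, 0, 0], "xyz": [0, -0.28, 0], "hand": 0.3},
    {"twist": [0, 0, 0], "xyz": [0, -0.3, 0], "hand": 0.3},
    {"twist": [0, 0, 0], "xyz": [0, -0.3, 0], "hand": 0.3},
  ],
)

```text
time: 22.85
position: [0.541, -0.0589, 0.2308]
eef_rot: [[-0.328, 0.945, 0.001], [0.945, 0.328, -0.0], [-0.0, 0.001, -1.0]]
ft_force: [0.4, -0.0, -0.3]
opening: 0.0614
```

```bash
python3 look.py l12 190,150,290,250 310,120,400,210; python3 - <<'E'
from h import *
T=ctrl.camera("top");cv2.imwrite("pics/topend.png",T["color"])
h=cv2.cvtColor(T["color"],cv2.COLOR_BGR2HSV)
m=cv2.inRange(h,(0,170,100),(8,255,255))
b,l=blobs(m,(200,170,280,245),30)
for ce,a,st in b: print(ce,a,ray(T,*ce,.127))
S=ctrl.camera("scene");cv2.imwrite("pics/s2.png",cv2.resize(S["color"][135:200,325:385],None,fx=9,fy=9,interpolation=2))
p=[ray(S,325,135,0)]
import numpy as np
c=np.array([.5405,.243]);a=np.radians(19.35);R=np.array([[np.cos(a),-np.sin(a)],[np.sin(a),np.cos(a)]])
for x,y in((-73,-73),(73,-73),(73,73),(-73,73)):
    q=c+R@np.array([x,y])/1000; print("corner top .089 S crop px",np.round((proj(S,[*q,.089])-[325,135])*9),"T",np.round(proj(T,[*q,.089]),1))
E
```

```text
22.95 [ 0.541  -0.0566  0.2306] [ 0.47 -0.96 -0.1 ] 0.06144253268415807
[228.63087248 205.53020134] 149 [0.54013511 0.24235358 0.127     ]
corner top .089 S crop px [ 37. 285.] T [263.9 221.9]
corner top .089 S crop px [400. 344.] T [247.5 173.2]
corner top .089 S crop px [478. 168.] T [198.7 189.8]
corner top .089 S crop px [141. 118.] T [214.9 238.7]
```

View pics/l12.png

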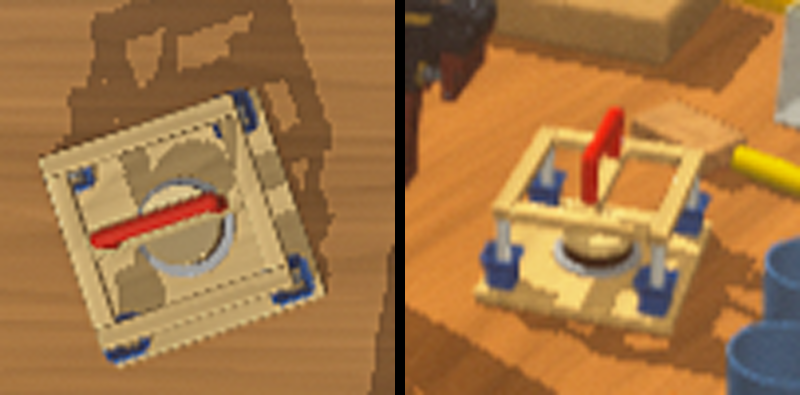

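View pics/s2.png

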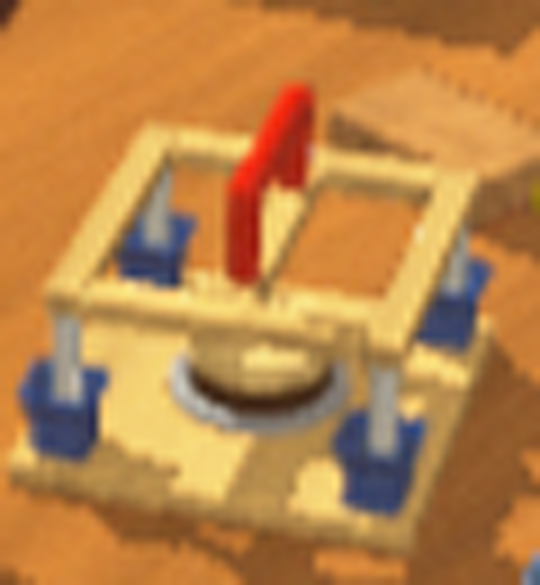

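View pics/topend.png

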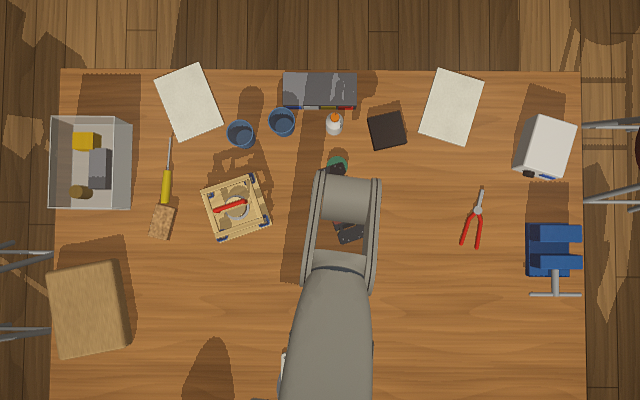

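The rack is seated and level. The four frame corners in the scene crop, at about (48,295), (405,350), (478,172) and (150,125), match the seated prediction to within about 1 px. The stack is centred on the plate and the other objects have not moved. Hand in.

```bash
python3 -c "
from plant import ctrl
print(ctrl.close_job())"
```

```text
the job is handed in; nothing more can be done
None
```

I laid up the stack, closed the rack and handed the job in at about 23 s of the 72 s allowed. The larger walnut disc is on the plate with the maple disc on top of it. The upper tray's four posts stand in the blue sockets.

**Stack:** Before I closed the rack, the top camera put the walnut disc within about 1.5 mm of the plate centre and the maple disc within about 1 mm. The two discs read about 1.4 mm apart. I think most of that is the walnut disc's dark side wall shifting its reading, but I didn't confirm it.

**Rack:** When the feet touched down, the tray's weight came off the gripper at a foot height of about 11.6 mm, against 12 mm nominal. Afterwards the frame corners in the scene picture matched a level, fully seated tray to within about 1 px (roughly 2 mm). That offset was nearly the same at every corner, which points to camera calibration rather than tilt.

**After closing:** The discs were partly hidden by the frame, so I only judged by eye that the stack was still centred. The other objects looked unmoved, except that the arm hid the small dark disc and part of the wax tin in the last top view. The gripper was clear of everything. No check failed, and the highest force I read was about 8 N.

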